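Put the mixed-up bicycle parts back in their own trays

ROBOT

A 6-joint arm with a two-finger parallel gripper is mounted at the origin on the work surface. World frame = base frame: x ahead of the robot, y to its left, z up, the work surface at z = 0. Lengths are in m, angles in rad, forces in N, time in s.
With the tool pointing down it reaches from about 0.3 to 0.75 m from the base axis. Payload 8.5 kg.
Tool frame: the origin (TCP) lies between the finger pads; the fingertips stand 25 mm ahead of it and the grasp point (between the pads) lies 6 mm ahead of it; z points along the fingers, y is the line along which they close (so a half turn about z gives the same grasp; the last joint's range is limited). The gripper opens to 88 mm and grips with 3 to 60 N. Pads are 18 mm wide; open, the fingers measure 123 mm over their backs; the gripper's body (75 mm by 187 mm) begins 45 mm behind the grasp point.
Start: joints at [0.927, 0.381, 1.297, -0, 1.464, -0.215], TCP at [0.229, 0.5, 0.264] pointing down, gripper open.
Joint ranges: [-3.11, 3.11], [-0.89, 2.33], [0.22, 2.48], [-1.42, 4.56], [0.17, 2.85], [-2.88, 2.88]. Speed limits (rad/s): [2.39, 2.39, 3.14, 3.14, 3.14, 3.14].

INTERFACE

Orientations are given as a unit quaternion [w, x, y, z].
In Python, from bench import bot gives the robot as it stands.
- The arm moves only by the tool play_rows, never from a script. Its argument "moves" is one flat list of numbers, 6 for each row, row after row: the shift along the tool's x, y, z each as a share of 200 mm, from -1 to 1, then the turn, a rotation vector about the tool's x, y, z each as a share of 90 degrees, from -1 to 1. In form: [dx, dy, dz, ax, ay, az, dx, dy, dz, ax, ay, az, ...]. A call has 1 to 8 rows; each row is the pose to reach, as a shift and turn from the pose commanded when the call began, along the tool's axes at that moment; what a row does not reach only later rows make up. A row lasts 1/10 s, in which the tool goes at most 50 mm and 8.59 degrees, less where a joint would pass 70% of its speed; a pose out of reach is approached as far as the arm can. A call with a number of a shift or a turn outside -1 to 1 is refused whole. A call with a gripper value outside its range is refused whole. "grip" is the opening, from -1 (shut) to 1 (fully open), set as the call begins (left out, the last holds). The fingers move at their own pace and stop on an object; "grip_force" is the grip in N (left out, the last holds). Time passes only in rows, so rows that repeat a pose let the fingers close. It gives the time, the measured TCP pose, the force, the opening and the grip force at its end, in the units of the state.
- bot.state(): the state, without advancing time (a new reading comes with each control period).
- bot.capture(name): name is "side" or "top"; returns (picture, depth): 400x640x3 uint8, red, green, blue; 400x640 float32, m along the optical axis (not along the pixel's ray), 0 where there is no reading.
- bot.calibration(name): a dict with "fovy" (degrees; the focal length in pixels is half the picture's height over the tangent of half this angle, whatever the lens; pixels are square), "cx", "cy" (the principal point, pixels), "R" (3x3) and "t" (3): a world point X has camera coordinates R X + t. Camera axes: x right, y down, z forward; pixel columns grow to the right and rows downward; lengths in m; the calibration is good to about 2 mm. A picture is of the moment at which its call begins. calibration takes no time and is no camera call.
- bot.finish_job(): hands the job in; it is judged then, once.
The state is a dict: "t": time; "joint_positions": joint angles; "qvel": joint speeds; "joint_torque": joint torques, N m; "eef_pos": TCP position; "orientation": TCP orientation; "force": force on the tool from outside, world axes, zero at the start; "moment": the same for the moment, N m; "finger_gap": finger opening in m; "finger_force": force on a finger pad.
Only numpy, scipy, OpenCV 4.12 (cv2) and the standard library are available. Lean on these libraries where they do the work, as an engineer would, in place of code of your own. Each camera call takes 0.05 s, during which the arm holds its last target. There are 200 camera calls.

TASK

The kickstand, the handlebar stem and the bottom bracket tool have ended up in each other's organiser trays. Swap them round (the rubber mat is free for setting a piece aside) so that each lies flat on the floor of its own tray, the same side up as now: the kickstand in the long tray, the stem in the middle-sized tray and the bottom bracket tool in the small square tray. Leave the bowl of bolts, the red valve adapter and the oil bottle where they stand.

Things in the scene. Friction and masses are not known exactly. Their poses are not given: they have to be found in the camera images.
- kickstand: Silver aluminium kickstand, 298 mm long, 0.24-0.38 kg. Origin: flat underside, at the balance point; x along the leg, z up. Straight leg 18 mm wide, 16 high (x -69 to +126 mm: take it near the origin across y), then a rubber foot to x +182 (26 wide, 18 high, 7 mm to +y). Head at x -69 to -116: housing 28 high, plate 44 wide, 32 high. At the start it lies across the rims of the small tray, ends sticking out.
- stem: Black handlebar stem, 0.14-0.23 kg, 133 mm long, 46 wide, 42 high. Origin: underside at mid-length; x along the tube, z up. At x -46 mm an upright clamp ring 38 mm across (bolts to x -67), at x +44 a lying clamp cylinder 42 mm thick, 46 wide along y; between them a 30 mm round tube, axis 21 mm above the underside, free from x -27 to +23: take it there across y. At the start it lies in the long tray.
- bb_tool: Steel bottom bracket tool: an upright cup of 46 mm diameter and 40 mm height with a hub of 30 mm diameter and 8 mm height on top (48 mm in all), with a black square drive hole. 0.18 to 0.28 kg. Origin at the centre of its underside, z up. Take it across the 46 mm cup, at any yaw. At the start it stands in the middle-sized tray.
- tray_long: The long organiser tray, grey plastic, open on top, fixed to the desk: inside 330 mm (its x) by 100 mm (its y), walls 3 mm, floor 3 mm, 18 mm high in all. Origin at the centre of its underside.
- tray_mid: The middle-sized organiser tray, grey plastic, fixed: inside 160 mm (its x) by 100 mm (its y), walls 3 mm, floor 3 mm, 18 mm high in all. Origin at the centre of its underside.
- tray_small: The small square organiser tray, grey plastic, fixed: inside 80 by 80 mm, walls 3 mm, floor 3 mm, 18 mm high in all. Origin at the centre of its underside. At the start the kickstand lies across it.
- mat: Flat black rubber mat, fixed, 180 mm (its x) by 130 mm (its y) by 3 mm, empty at the start: the free spot. Origin at the centre of its underside.
- bowl: White ceramic bowl of bolts, 100 mm in diameter, 42 mm high, loose. Origin at the centre of its underside. To be left alone.
- valve_adapter: Small red plastic valve adapter, 32 mm long, 16 mm thick, loose on the desk. Origin under its middle. To be left alone.
- oil_bottle: White oil bottle with a black cap, 42 mm in diameter, 125 mm high, standing loose. Origin at the centre of its underside. To be left alone.
Not all that is in view belongs to the job. Leave any pink look-alike of the stem alone.

How it is judged:
By the outcome, as a careful person would: the job done as asked, in the order asked, and still so for the second after the job is handed in, with the robot touching nothing.
It also fails if it takes over 118 s, if anything falls off the work surface, if the arm or the gripper's body presses on something with over 40 N, if the wrist force passes 120 N, or if a joint passes its speed limit or range.

## Working session

There is one attempt and no reset: what is moved stays moved. The work goes in short steps, Python scripts to look and compute and a tool call to move; the robot and the scene stay as the last step left them, time stands still between calls to the robot, and variables do not carry over. Pictures are saved under pics/ and viewed, at most 14 in all, crops included, and the job is handed in when it is done.

Besides the shell and the picture viewer there is one more tool, called by a JSON object that holds its "fn" and its "kwargs". play_rows: Moves the arm, as the interface text tells. Its arguments: {"type":"object","properties":{"moves":{"type":"array","items":{"type":"number"}},"grip":{"type":"number"},"grip_force":{"type":"number"}},"required":["moves"]}

```bash
mkdir -p pics; ls
python3 - <<'E'
from bench import bot
import cv2,numpy as np
for n in("top","side"):
    p,d=bot.capture(n); cv2.imwrite(f"pics/{n}0.png",p[:,:,::-1]); np.save(f"{n}0.npy",d)
    c=bot.calibration(n); print(n,c)
s=bot.state(); print(s["t"],s["eef_pos"],s["orientation"],s["finger_gap"])
E
```

```text
pics
top {'fovy': 48.52765621082532, 'cx': 316.58062253899976, 'cy': 194.4695398834043, 'R': array([[ 0.0251713 , -0.99967567, -0.00386895],
       [-0.99684234, -0.02480802, -0.07543153],
       [ 0.07531108,  0.00575544, -0.99714348]]), 't': array([0.00286067, 0.62628257, 1.12596315])}
side {'fovy': 45.07711091479548, 'cx': 315.08549910013505, 'cy': 196.80349946144003, 'R': array([[ 0.99689258, -0.07865527,  0.00430595],
       [-0.03636893, -0.50805779, -0.86055481],
       [ 0.06987484,  0.8577241 , -0.50933965]]), 't': array([-0.59210505,  0.06688117,  1.22200466])}
0.1 [0.22855295 0.50003651 0.26323515] [-2.47896806e-04  2.12763244e-01  9.77103586e-01 -5.68487459e-04] 0.08786137785903778
```

View pics/top0.png

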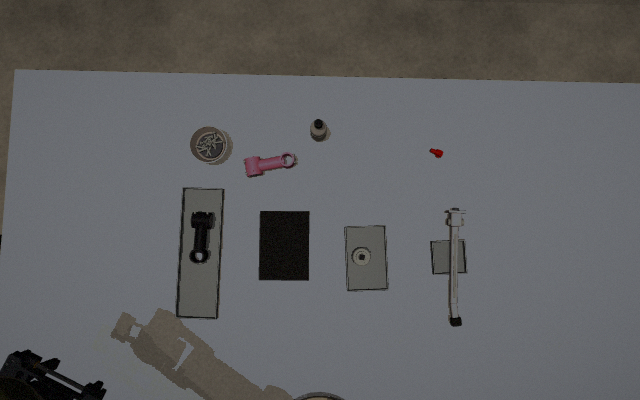

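View pics/side0.png

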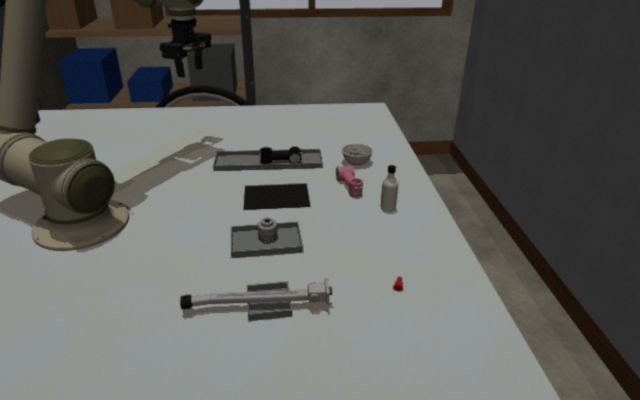

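The top view shows the black stem at (201,238) in the long tray, the pink look-alike at (270,163), the mat at (284,245), the BB tool at (362,257) and the kickstand along (455,210–325). The possible stem picks are black (201,238) or pink (270,163), and I choose the black one. The kickstand and the BB tool have no rivals.

```bash
cat > h.py <<'E'
import numpy as np, cv2
from bench import bot
def cal(n):
    c=bot.calibration(n); return 200/np.tan(np.radians(c["fovy"]/2)),c["cx"],c["cy"],np.array(c["R"]),np.array(c["t"])
def plane(n,uv,z):
    f,cx,cy,R,t=cal(n); uv=np.atleast_2d(uv).astype(float)
    d=np.c_[(uv[:,0]-cx)/f,(uv[:,1]-cy)/f,np.ones(len(uv))]@R; o=-R.T@t
    return o+d*((z-o[2])/d[:,2])[:,None]
def cloud(n,D):
    f,cx,cy,R,t=cal(n); v,u=np.mgrid[0:400,0:640]
    P=np.stack([(u-cx)/f*D,(v-cy)/f*D,D],-1); return (P-t)@R
def rect(xy):
    (c,s,a)=cv2.minAreaRect((np.asarray(xy)[:,:2]*1000).astype(np.float32))
    if s[0]<s[1]: s=s[::-1]; a+=90
    return np.round(c,1),np.round(s,1),round((a+90)%180-90,1)
E
python3 - <<'E'
from h import *
im=cv2.imread("pics/top0.png"); D=np.load("top0.npy"); W=cloud("top",D)
print("desk z",np.median(W[200:330,310:340,2]),W[150:330,310:340,2].std())
hsv=cv2.cvtColor(im,cv2.COLOR_BGR2HSV)
for p in[(300,330),(190,290),(215,300),(375,235),(440,250),(284,245),(201,240),(455,280),(455,216)]: print(p,hsv[p[1],p[0]],np.round(W[p[1],p[0]],3))
def blob(name,box,zlo,zhi,zp=None):
    x0,y0,x1,y1=box; m=np.zeros(D.shape,bool); m[y0:y1,x0:x1]=1
    m&=(W[...,2]>zlo)&(W[...,2]<zhi)&(D>0); v,u=np.nonzero(m)
    if len(u)>3: print(name,len(u),rect(W[m]),"mean",np.round(W[m].mean(0),4),"zmax",W[m][:,2].max())
blob("stem",(185,200,220,275),.022,.06); blob("bb",(348,235,378,275),.022,.08); blob("bbhub",(348,235,378,275),.045,.08)
blob("kick",(430,200,480,335),.022,.08);blob("kickhead",(430,200,480,335),.04,.08)
blob("bowl",(185,120,235,170),.015,.08);blob("oil",(300,110,335,150),.03,.2);blob("pink",(240,145,300,180),.01,.08)
# trays by colour: low saturation grey vs bluish desk
m=(hsv[...,1]<50)&(hsv[...,2]<165)|(hsv[...,2]<100)
m=m.astype(np.uint8)*255
for nm,(x0,y0,x1,y1),z in[("long",(170,180,230,325),.018),("mat",(250,200,318,288),.003),("mid",(338,215,395,298),.018),("small",(424,232,474,280),.018)]:
    s=m[y0:y1,x0:x1]; v,u=np.nonzero(s); print(nm,len(u),rect(plane("top",np.c_[u+x0,v+y0],z)))
a=cv2.resize(im[180:335,170:310],None,fx=3.5,fy=3.5,interpolation=cv2.INTER_CUBIC)
b=cv2.resize(m[180:335,335:480],None,fx=2,fy=2)
b=np.dstack([b]*3); c=np.zeros((a.shape[0],b.shape[1],3),np.uint8); c[:b.shape[0]]=b
cv2.imwrite("pics/c1.png",np.hstack([a,c]))
E
```

```text
desk z 0.0017292021696913196 0.06737779042043315
(300, 330) [111  15 117] [0.276 0.053 0.001]
(190, 290) [24 14 90] [0.371 0.341 0.005]
(215, 300) [30 15 68] [0.347 0.275 0.004]
(375, 235) [36 14 91] [ 0.525 -0.137 -0.001]
(440, 250) [40  9 85] [ 0.49  -0.306  0.005]
(284, 245) [165  81  19] [0.493 0.1   0.007]
(201, 240) [173 113   9] [0.502 0.308 0.041]
(455, 280) [21 35 95] [ 0.418 -0.336  0.037]
(455, 216) [116  16 114] [ 0.578 -0.332  0.048]
stem 735 (array([501.6, 301.8]), array([147.2,  69.8]), 0.9) mean [0.517  0.3125 0.0397] zmax 0.052065688753550436
bb 275 (array([470.8, -97.3]), array([44.6, 44.3]), -44.2) mean [ 0.4713 -0.0966  0.047 ] zmax 0.06064724717632243
bbhub 170 (array([472.1, -97.1]), array([40.4, 40. ]), -88.5) mean [ 0.4708 -0.0971  0.0505] zmax 0.06064724717632243
kick 1108 (array([ 450.5, -326.1]), array([295.8,  82.5]), 4.4) mean [ 0.4623 -0.3323  0.0373] zmax 0.05910390967833918
kickhead 265 (array([ 454.6, -341.6]), array([289.4,  42.6]), 2.7) mean [ 0.5609 -0.3338  0.0468] zmax 0.05910390967833918
bowl 1082 (array([749.6, 302.1]), array([97.6, 96.7]), 1.1) mean [0.7513 0.3062 0.0288] zmax 0.04971663756844459
oil 284 (array([787.3,  19. ]), array([41.3, 37.3]), -86.9) mean [0.7828 0.019  0.088 ] zmax 0.13108607242890752
pink 693 (array([704.2, 142.5]), array([132.6,  46.2]), -77.6) mean [0.7012 0.1506 0.0364] zmax 0.04871021163088602
long 8700 (array([472.3, 318. ]), array([371.5, 154.3]), 2.3)
mat 5984 (array([497.6, 102.6]), array([226.5, 176.7]), 1.4)
mid 4731 (array([ 471.4, -113.2]), array([210.2, 145.2]), 1.2)
small 2400 (array([ 477.6, -325.1]), array([128.7, 120.1]), -88.6)
```

View pics/c1.png

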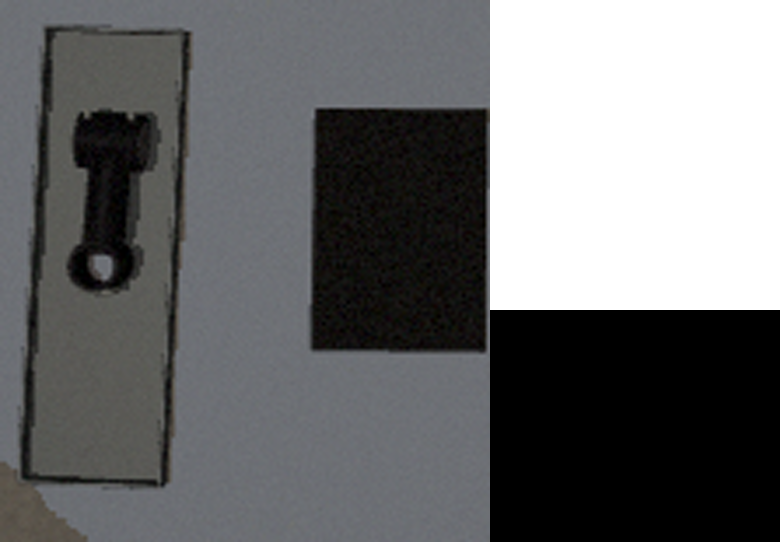

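The crop confirms the black stem. Its clamp cylinder points to +x (near (115,140) in the crop) and its ring is at (100,265). I'll tighten the colour masks, because the desk got included.

Run:
```python
from h import *
im=cv2.imread("pics/top0.png"); D=np.load("top0.npy"); W=cloud("top",D)
i=cv2.GaussianBlur(im,(3,3),0).astype(int); warm=(i[...,0]<=i[...,2]+3); V=i.max(2)
def comp(mask,box):
    x0,y0,x1,y1=box; m=np.zeros(D.shape,np.uint8); m[y0:y1,x0:x1]=mask[y0:y1,x0:x1]
    m=cv2.morphologyEx(m,cv2.MORPH_OPEN,np.ones((3,3),np.uint8))
    n,l,s,c=cv2.connectedComponentsWithStats(m); k=1+np.argmax(s[1:,4]); v,u=np.nonzero(l==k); return np.c_[u,v]
tr=warm|(V<75)
for nm,b,z in[("long",(170,180,230,322),.018),("mat",(250,200,318,288),.003),("mid",(338,215,395,298),.018),("small",(424,236,474,277),.018)]:
    uv=comp(tr,b); h=cv2.convexHull(uv.astype(np.int32))[:,0]; print(nm,len(uv),uv.min(0),uv.max(0),rect(plane("top",h,z)))
uv=comp(V<40,(188,205,216,268)); P=plane("top",uv,.024); print("stem",len(uv),uv.min(0),uv.max(0),rect(P))
hole=[(198,256)]
def rows(mask,r0,r1,x0,x1,z):
    c=[]
    for r in range(r0,r1):
        k=np.nonzero(mask[r,x0:x1])[0]
        if len(k): c.append((x0+(k[0]+k[-1])/2,r,len(k)))
    c=np.array(c); P=plane("top",c[:,:2],z); p=np.polyfit(P[:,0],P[:,1],1); return p,P[[0,-1]],c[:,2]
p,e,w=rows(V<40,226,246,188,216,.024); print("stemtube",p,np.degrees(np.arctan(p[0])),e,w)
z=W[...,2]
p,e,w=rows((z>.029)&(z<.06),232,315,440,470,.034); print("leg",p,np.degrees(np.arctan(p[0])),e,w)
for nm,b in[("foot",(440,312,475,332))]:
    uv=comp(V<45,b); print(nm,uv.min(0),uv.max(0),plane("top",[uv.mean(0)],.03),plane("top",[uv.min(0),uv.max(0)],.03))
m=((z>.03)&(z<.07)).astype(np.uint8); uv=comp(m,(435,200,480,335)); print("kick px",uv.min(0),uv.max(0)); print(plane("top",[uv.min(0),uv.max(0)],.04))
k=cv2.resize(im[195:335,335:480],None,fx=4,fy=4,interpolation=cv2.INTER_CUBIC); cv2.imwrite("pics/c2.png",cv2.convertScaleAbs(k,alpha=1.6))
```

```text
long 5888 [170 187] [225 321] (array([465.2, 320.2]), array([345.2, 126.7]), -0.7)
mat 3484 [259 210] [309 280] (array([493.1, 101.5]), array([181.6, 131.4]), 0.3)
mid 2737 [344 225] [388 291] (array([ 466.1, -113.6]), array([167.1, 110.4]), 3.3)
small 1298 [430 236] [466 276] (array([ 476.3, -323.7]), array([102.2,  92.3]), 1.5)
stem 751 [190 212] [212 262] (array([509.1, 313. ]), array([128.3,  54.6]), 1.0)
stemtube [-0.06803523  0.34857549] -3.8921335482435264 [[0.53708272 0.31317788 0.024     ]
 [0.48830389 0.31485636 0.024     ]] [20. 19. 16. 15. 12. 13. 13. 13. 13. 13. 12. 12. 12. 12. 12. 12. 13. 13.
 13. 13.]
leg [-0.00683544 -0.33001888] -0.39163584798426954 [[ 0.53806556 -0.33401677  0.034     ]
 [ 0.33263676 -0.33439552  0.034     ]] [7. 7. 7. 7. 7. 7. 7. 7. 8. 7. 8. 8. 7. 7. 7. 8. 8. 7. 8. 7. 8. 7. 8. 8.
 8. 7. 8. 6. 7. 8. 7. 7. 7. 8. 7. 8. 8. 8. 8. 8. 7. 8. 8. 8. 8. 8. 7. 8.
 7. 7. 7. 6. 7. 7. 7. 6. 7. 8. 7. 7. 7. 6. 7. 7. 7. 7. 7. 7. 7. 7. 7. 7.
 7. 7. 7. 7. 7. 7. 7. 7. 7. 7. 7.]
foot [450 318] [460 325] [[ 0.31384299 -0.338588    0.03      ]] [[ 0.3217354  -0.32556578  0.03      ]
 [ 0.30507472 -0.35074737  0.03      ]]
kick px [447 208] [463 326]
[[ 0.59851298 -0.31428707  0.04      ]
 [ 0.30487651 -0.35504128  0.04      ]]
```

View pics/c2.png

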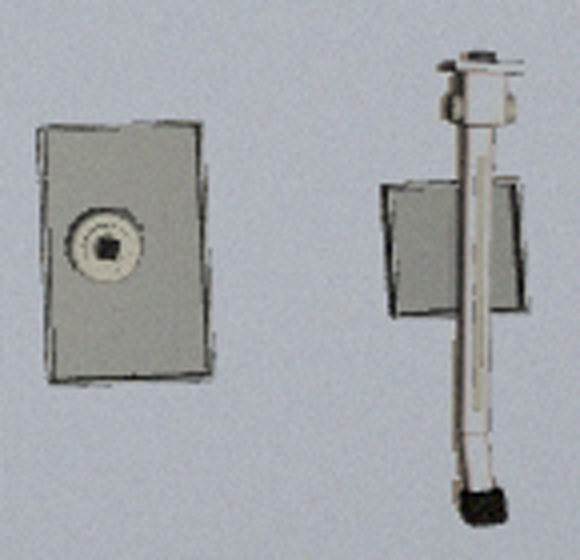

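The crop shows the BB tool at (107,247), off-centre in the mid tray. The kickstand head is at the top (480,95), with the foot at (485,505) bent to the right (−Y), so kickstand +x is world −X. Next I'll get tray corners from these crops, with the far edges on the rim plane and the near edges at the desk.

Run:
```python
from h import *
f,cx,cy,R,t=cal("top"); print("cam",-R.T@t)
C={"long":np.array([(44,27),(190,31),(166,486),(22,481)])/3.5+(170,180),"mid":np.array([(37,124),(203,121),(214,379),(49,384)])/4+(335,195),"small":np.array([(381,184),(521,178),(527,312),(392,318)])/4+(335,195)}
for n,c in C.items():
    P=plane("top",c,.018)[:,:2]*1000; e=P[0]+P[1]-P[2]-P[3]; w=P[0]-P[1]+P[3]-P[2]
    print(n,P.mean(0).round(1),"yaw",np.degrees(np.arctan2(e[1],e[0])).round(1),"L",(np.linalg.norm(e)/2).round(1),"w",(np.linalg.norm(w)/2).round(1))
im=cv2.imread("pics/top0.png"); V=im.max(2)
c=[]
for r in range(231,247):
    k=np.nonzero(V[r,188:216]<40)[0]; c.append((188+(k[0]+k[-1])/2,r))
P=plane("top",c,.024); p=np.polyfit(P[:,0],P[:,1],1); print("tube",P.mean(0),np.degrees(np.arctan(p[0])))
print("ring hole",plane("top",[(100/3.5+170,265/3.5+180)],.04),"cyl",plane("top",[(115/3.5+170,140/3.5+180)],.035), "stem ends",plane("top",[(200,211.5),(200,263)],.024))
print("bb hub",plane("top",[(107/4+335,247/4+195)],.051))
```

```text
cam [0.53943547 0.01191616 1.16999933]
long [468.8 315.1] yaw -0.3 L 332.9 w 107.2
mid [ 466.1 -113.9] yaw 3.5 L 165.5 w 106.5
small [ 473.7 -325.7] yaw 3.8 L 85.6 w 88.5
tube [0.50494012 0.31528249 0.024     ] -3.0912230825426548
ring hole [[0.46199303 0.3130309  0.04      ]] cyl [[0.55248259 0.30749863 0.035     ]] stem ends [[0.57434871 0.31873198 0.024     ]
 [0.44247252 0.31279203 0.024     ]]
bb hub [[ 0.47056106 -0.09852238  0.051     ]]
```

{"fn": "play_rows", "kwargs": {"moves": [0, 0, 0, 0, 0, -0.09, 0, 0, 0, 0, 0, -0.18, 0, 0, 0, 0, 0, -0.273, 0, 0, 0, 0, 0, -0.273, 0, 0, 0, 0, 0, -0.273], "grip": 0.15}}

```text
t: 0.6
eef_pos: [0.2286, 0.5001, 0.2635]
orientation: [-0.0, 0.002, 1.0, -0.0]
force: [-0.1, 0.3, 0.1]
finger_gap: 0.0515
finger_force: 0.0
```

{"fn": "play_rows", "kwargs": {"moves": [-0.18, -0.14, 0.06, 0, 0, 0.036, -0.36, -0.28, 0.12, 0, 0, 0.036, -0.55, -0.42, 0.18, 0, 0, 0.036, -0.74, -0.58, 0.24, 0, 0, 0.036, -0.9, -0.735, 0.3, 0, 0, 0.036, -1, -0.8, 0.4, 0, 0, 0.036], "grip": 0}}

```text
t: 1.2
eef_pos: [0.4311, 0.3379, 0.1839]
orientation: [0.001, 0.031, 1.0, 0.0]
force: [-0.5, 0.3, 0.1]
finger_gap: 0.0443
finger_force: 0.0
```

{"fn": "play_rows", "kwargs": {"moves": [-0.13, -0.05, 0.1, 0, 0, 0, -0.26, -0.1, 0.2, 0, 0, 0, -0.387, -0.135, 0.3, 0, 0, 0, -0.387, -0.135, 0.35, 0, 0, 0, -0.387, -0.135, 0.35, 0, 0, 0]}}

```text
t: 1.7
eef_pos: [0.5037, 0.3085, 0.1122]
orientation: [-0.002, 0.03, 1.0, -0.001]
force: [-1.1, 0.9, -0.5]
finger_gap: 0.0438
finger_force: 0.0
```

Run:
```python
from h import *
for n in("top","side"):
    p,d=bot.capture(n)
    if n=="side": cv2.imwrite("pics/s1.png",cv2.convertScaleAbs(cv2.resize(p[90:210,190:400,::-1],None,fx=3.5,fy=3.5,interpolation=cv2.INTER_CUBIC),alpha=1.5))
s=bot.state(); print(s["t"],s["eef_pos"],s["orientation"],s["finger_gap"])
```

```text
1.8 [0.50371764 0.30935352 0.11423014] [-6.08347506e-05  2.85335702e-02  9.99592832e-01  5.29040281e-05] 0.04428879135318845
```

View pics/s1.png

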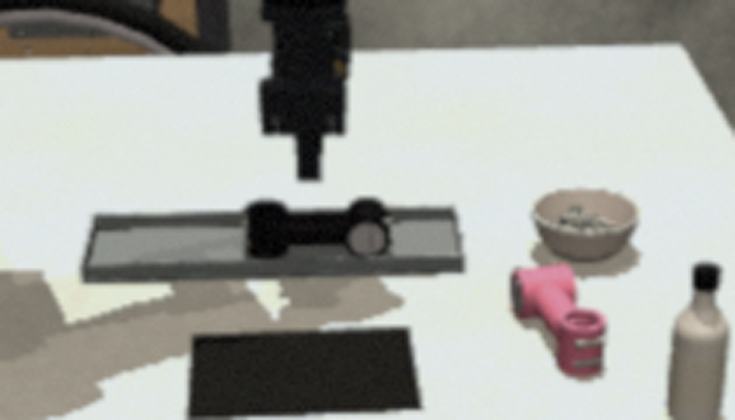

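The gripper sits over the stem's tube, with fingertips at (310,178) and the tube at (315,228). Now I'll descend and grip.

{"fn": "play_rows", "kwargs": {"moves": [-0.01, 0.018, 0.15, 0, 0, 0, -0.01, 0.018, 0.28, 0, 0, 0, -0.01, 0.018, 0.36, 0, 0, 0, -0.01, 0.018, 0.4, 0, 0, 0, -0.01, 0.018, 0.4, 0, 0, 0]}}

```text
t: 2.3
eef_pos: [0.5061, 0.3128, 0.034]
orientation: [-0.0, 0.028, 1.0, -0.0]
force: [-0.2, -0.2, 0.9]
finger_gap: 0.0439
finger_force: 0.0
```

{"fn": "play_rows", "kwargs": {"moves": [0, 0, 0, 0, 0, 0, 0, 0, 0, 0, 0, 0, 0, 0, 0, 0, 0, 0, 0, 0, 0, 0, 0, 0, 0, 0, 0, 0, 0, 0], "grip": -1, "grip_force": 30}}

```text
t: 2.8
eef_pos: [0.507, 0.3127, 0.035]
orientation: [0.001, 0.028, 1.0, 0.001]
force: [-1.0, 0.5, 7.1]
finger_gap: 0.029
finger_force: 30.0
```

{"fn": "play_rows", "kwargs": {"moves": [0, 0, -0.1, 0, 0, 0, 0, 0, -0.25, 0, 0, 0, 0, 0, -0.4, 0, 0, 0, 0, -0.15, -0.4, 0, 0, 0, 0, -0.35, -0.4, 0, 0, 0, 0, -0.55, -0.4, 0, 0, 0, 0, -0.75, -0.4, 0, 0, 0, 0, -0.9, -0.4, 0, 0, 0]}}

```text
t: 3.6
eef_pos: [0.4959, 0.1306, 0.1139]
orientation: [-0.0, 0.029, 1.0, -0.0]
force: [0.5, -0.4, -2.1]
finger_gap: 0.0288
finger_force: 30.0
```

{"fn": "play_rows", "kwargs": {"moves": [0, -0.1, 0, 0, 0, 0, 0, -0.155, 0.05, 0, 0, 0, 0, -0.155, 0.2, 0, 0, 0, 0, -0.155, 0.32, 0, 0, 0, 0, -0.155, 0.37, 0, 0, 0, 0, -0.155, 0.39, 0, 0, 0, 0, -0.155, 0.39, 0, 0, 0]}}

```text
t: 4.3
eef_pos: [0.4948, 0.102, 0.0359]
orientation: [0.0, 0.028, 1.0, -0.0]
force: [-0.5, -1.0, -1.6]
finger_gap: 0.0289
finger_force: 30.0
```

{"fn": "play_rows", "kwargs": {"moves": [0, 0, 0.008, 0, 0, 0, 0, 0, 0.008, 0, 0, 0]}}

```text
t: 4.5
eef_pos: [0.4953, 0.1019, 0.035]
orientation: [0.001, 0.028, 1.0, 0.0]
force: [-0.9, 0.7, 2.9]
finger_gap: 0.0293
finger_force: 30.0
```

{"fn": "play_rows", "kwargs": {"moves": [0, 0, 0, 0, 0, 0, 0, 0, 0, 0, 0, 0, 0, 0, 0, 0, 0, 0, 0, 0, 0, 0, 0, 0, 0, 0, -0.15, 0, 0, 0, 0, 0, -0.35, 0, 0, 0, 0, 0, -0.5, 0, 0, 0, 0, 0, -0.5, 0, 0, 0], "grip": 0}}

```text
t: 5.3
eef_pos: [0.4962, 0.1017, 0.1376]
orientation: [0.004, 0.028, 1.0, -0.0]
force: [0.5, 0.8, 0.0]
finger_gap: 0.0444
finger_force: 0.0
```

{"fn": "play_rows", "kwargs": {"moves": [0, -0.2, 0, 0, 0, -0.032, 0, -0.45, 0, 0, 0, -0.032, 0, -0.7, 0, 0, 0, -0.032, 0, -0.9, 0, 0, 0, -0.032, 0, -1, 0, 0, 0, -0.032], "grip": 0}}

```text
t: 5.8
eef_pos: [0.4829, -0.1008, 0.1332]
orientation: [-0.001, 0.005, 1.0, 0.0]
force: [0.7, 1.5, 0.6]
finger_gap: 0.0439
finger_force: 0.0
```

{"fn": "play_rows", "kwargs": {"moves": [0, -0.2, 0, 0, 0, 0, 0, -0.45, 0, 0, 0, 0, 0, -0.7, 0, 0, 0, 0, 0, -0.9, 0, 0, 0, 0, 0, -1, 0, 0, 0, 0]}}

```text
t: 6.3
eef_pos: [0.4815, -0.3009, 0.133]
orientation: [-0.0, 0.004, 1.0, 0.0]
force: [0.1, 0.3, -0.2]
finger_gap: 0.044
finger_force: 0.0
```

{"fn": "play_rows", "kwargs": {"moves": [-0.01, -0.09, 0.1, 0, 0, 0, -0.015, -0.178, 0.2, 0, 0, 0, -0.015, -0.178, 0.27, 0, 0, 0, -0.015, -0.178, 0.27, 0, 0, 0]}}

```text
t: 6.7
eef_pos: [0.4841, -0.3324, 0.0776]
orientation: [-0.002, 0.003, 1.0, 0.002]
force: [0.1, 0.4, -0.0]
finger_gap: 0.044
finger_force: 0.0
```

Run:
```python
from h import *
p,d=bot.capture("side")
cv2.imwrite("pics/s2.png",cv2.convertScaleAbs(cv2.resize(p[150:350,160:360,::-1],None,fx=3,fy=3,interpolation=cv2.INTER_CUBIC),alpha=1.4))
s=bot.state(); print(s["t"],s["eef_pos"],s["orientation"],s["finger_gap"])
```

```text
6.75 [ 0.48463403 -0.3325794   0.07903313] [-0.00101644  0.00292354  0.99999456  0.00114361] 0.044107842296937004
```

View pics/s2.png

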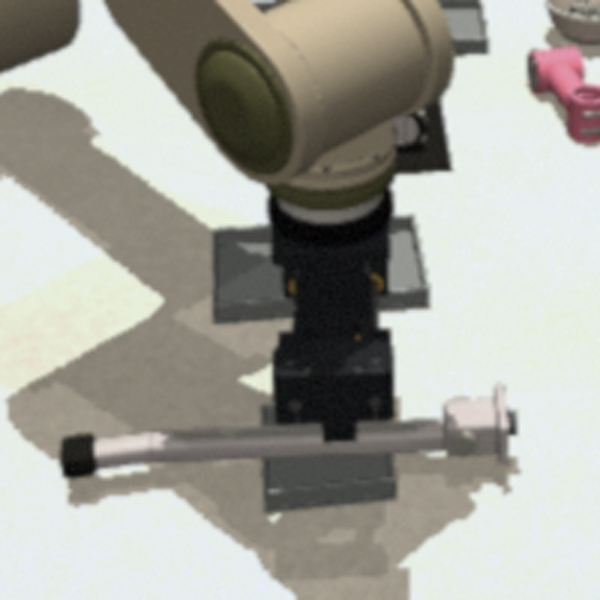

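The finger at (340,430) is at the kickstand's balance point, with the foot end at 62 and the head end at 515. I'll descend to just above the tray rim and grip.

{"fn": "play_rows", "kwargs": {"moves": [0, 0, 0.08, 0, 0, 0, 0, 0, 0.13, 0, 0, 0, 0, 0, 0.167, 0, 0, 0, 0, 0, 0.167, 0, 0, 0]}}

```text
t: 7.15
eef_pos: [0.4848, -0.3331, 0.0462]
orientation: [-0.0, 0.003, 1.0, 0.0]
force: [-0.1, -0.4, 0.2]
finger_gap: 0.0441
finger_force: 0.0
```

{"fn": "play_rows", "kwargs": {"moves": [0, 0, 0, 0, 0, 0, 0, 0, 0, 0, 0, 0, 0, 0, 0, 0, 0, 0, 0, 0, 0, 0, 0, 0, 0, 0, 0, 0, 0, 0, 0, 0, 0, 0, 0, 0], "grip": -1, "grip_force": 50}}

```text
t: 7.75
eef_pos: [0.485, -0.3336, 0.0471]
orientation: [0.0, 0.003, 1.0, -0.0]
force: [-0.0, 2.4, 4.4]
finger_gap: 0.0172
finger_force: 50.0
```

{"fn": "play_rows", "kwargs": {"moves": [0, 0, -0.06, 0, 0, 0, 0, 0, -0.14, 0, 0, 0, 0, 0, -0.25, 0, 0, 0, 0, 0, -0.37, 0, 0, 0, 0, 0, -0.47, 0, 0, 0, 0, 0, -0.5, 0, 0, 0, 0, 0, -0.5, 0, 0, 0]}}

```text
t: 8.45
eef_pos: [0.485, -0.3337, 0.1473]
orientation: [0.0, 0.003, 1.0, -0.0]
force: [0.5, 0.2, -2.7]
finger_gap: 0.0172
finger_force: 50.0
```

Run:
```python
from h import *
s=bot.state(); print(s["force"],s["moment"],s["finger_gap"],s["eef_pos"])
D=bot.capture("side")[1]; W=cloud("side",D); np.save("side1.npy",D)
P=W[(W[...,2]>.09)&(W[...,2]<.19)&(abs(W[...,1]+.334)<.05)&(D>0)]
for a,b in[(.30,.33),(.33,.36),(.37,.41),(.41,.45),(.52,.55),(.57,.61)]:
    q=P[(P[:,0]>a)&(P[:,0]<b)]
    if len(q): print(a,len(q),np.percentile(q[:,2],[5,50,95]).round(4))
```

```text
[ 0.48305403  0.23614443 -2.70781756] [ 0.05640671 -0.04736187 -0.01704534] 0.01719173800192363 [ 0.48495993 -0.33372605  0.14731006]
0.3 196 [0.1212 0.1332 0.1368]
0.33 171 [0.1208 0.1313 0.1338]
0.37 239 [0.1207 0.1319 0.1352]
0.41 215 [0.1207 0.1316 0.1355]
0.52 172 [0.1215 0.1324 0.1364]
0.57 308 [0.1227 0.1424 0.1506]
```

It is held level. Now I'll carry it to the long tray, with the origin target at (0.502, 0.316).

{"fn": "play_rows", "kwargs": {"moves": [0, 0.1, 0, 0, 0, 0, 0, 0.25, 0, 0, 0, 0, 0, 0.45, 0, 0, 0, 0, 0, 0.65, 0, 0, 0, 0, 0, 0.85, 0, 0, 0, 0, 0, 1, 0, 0, 0, 0]}}

```text
t: 9.1
eef_pos: [0.4853, -0.1312, 0.1456]
orientation: [-0.001, 0.003, 1.0, 0.001]
force: [1.0, -0.5, -2.0]
finger_gap: 0.0173
finger_force: 50.0
```

{"fn": "play_rows", "kwargs": {"moves": [0, 0.2, 0, 0, 0, 0, 0, 0.4, 0, 0, 0, 0, 0, 0.6, 0, 0, 0, 0, 0, 0.8, 0, 0, 0, 0, 0, 1, 0, 0, 0, 0]}}

```text
t: 9.6
eef_pos: [0.4867, 0.0679, 0.1457]
orientation: [-0.001, 0.003, 1.0, 0.0]
force: [0.4, -0.2, -2.3]
finger_gap: 0.0177
finger_force: 50.0
```

{"fn": "play_rows", "kwargs": {"moves": [0, 0.2, 0, 0, 0, 0, -0.02, 0.4, 0, 0, 0, 0, -0.04, 0.6, 0, 0, 0, 0, -0.06, 0.8, 0, 0, 0, 0, -0.065, 1, 0, 0, 0, 0]}}

```text
t: 10.1
eef_pos: [0.5013, 0.2678, 0.1454]
orientation: [-0.001, 0.003, 1.0, -0.0]
force: [0.7, -0.1, -2.8]
finger_gap: 0.0173
finger_force: 50.0
```

{"fn": "play_rows", "kwargs": {"moves": [0, 0.12, 0, 0, 0, 0, 0, 0.2, 0, 0, 0, 0, 0, 0.25, 0.05, 0, 0, 0, 0, 0.25, 0.15, 0, 0, 0, 0, 0.25, 0.25, 0, 0, 0, 0, 0.25, 0.32, 0, 0, 0, 0, 0.25, 0.35, 0, 0, 0, 0, 0.25, 0.35, 0, 0, 0]}}

```text
t: 10.9
eef_pos: [0.5017, 0.3156, 0.0755]
orientation: [-0.001, 0.004, 1.0, -0.0]
force: [-0.6, 0.5, -3.5]
finger_gap: 0.0174
finger_force: 50.0
```

Run:
```python
from h import *
p,d=bot.capture("side")
cv2.imwrite("pics/s3.png",cv2.convertScaleAbs(cv2.resize(p[110:210,190:350,::-1],None,fx=4.5,fy=4.5,interpolation=cv2.INTER_CUBIC),alpha=1.5))
p,d=bot.capture("top")
cv2.imwrite("pics/t3.png",cv2.convertScaleAbs(cv2.resize(p[175:330,165:245,::-1],None,fx=3.5,fy=3.5,interpolation=cv2.INTER_CUBIC),alpha=1.5))
s=bot.state(); print(s["t"],s["eef_pos"],s["orientation"],s["finger_gap"],s["force"],s["moment"])
```

```text
11.0 [0.50232581 0.31602017 0.07704895] [2.26913152e-04 3.40231222e-03 9.99994185e-01 5.90895398e-05] 0.01732098541432498 [ 0.61071899 -0.4657485  -2.95950378] [ 0.0794857  -0.08349364  0.01975287]
```

View pics/s3.png

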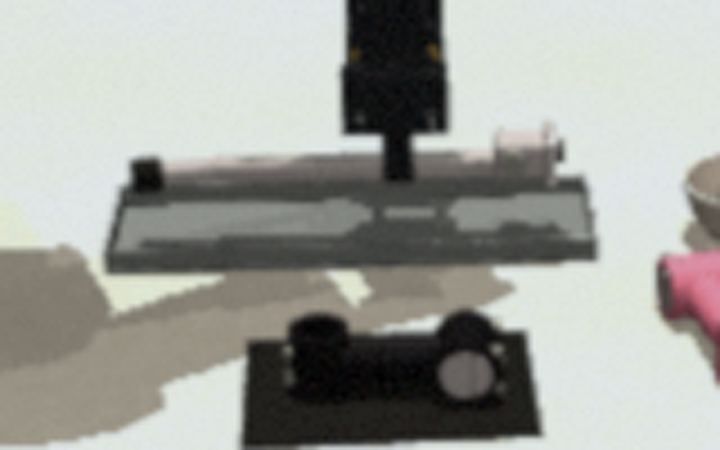

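View pics/t3.png

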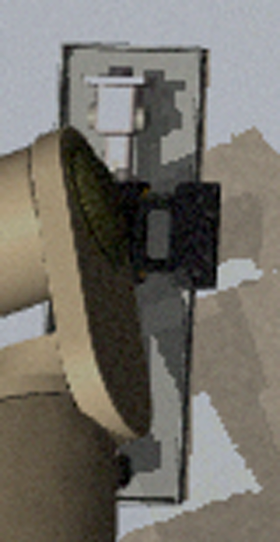

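In the top crop the head plate at (113,75) and the foot at (125,480) both lie inside the tray ends (45 and 500). The side view shows the kickstand level above the tray. Lowering it now.

{"fn": "play_rows", "kwargs": {"moves": [0, 0, 0.06, 0, 0, 0, 0, 0, 0.12, 0, 0, 0, 0, 0, 0.17, 0, 0, 0, 0, 0, 0.205, 0, 0, 0, 0, 0, 0.22, 0, 0, 0, 0, 0, 0.22, 0, 0, 0]}}

```text
t: 11.6
eef_pos: [0.5019, 0.3163, 0.0326]
orientation: [-0.0, 0.003, 1.0, -0.0]
force: [-0.4, -0.3, -3.1]
finger_gap: 0.0177
finger_force: 50.0
```

{"fn": "play_rows", "kwargs": {"moves": [0, 0, 0.003, 0, 0, 0, 0, 0, 0.006, 0, 0, 0, 0, 0, 0.006, 0, 0, 0]}}

```text
t: 11.9
eef_pos: [0.5022, 0.3164, 0.0322]
orientation: [0.0, 0.003, 1.0, 0.0]
force: [-1.4, -0.3, 4.6]
finger_gap: 0.0172
finger_force: 50.0
```

{"fn": "play_rows", "kwargs": {"moves": [0, 0, 0, 0, 0, 0, 0, 0, 0, 0, 0, 0, 0, 0, 0, 0, 0, 0, 0, 0, 0, 0, 0, 0, 0, 0, -0.1, 0, 0, 0, 0, 0, -0.25, 0, 0, 0, 0, 0, -0.42, 0, 0, 0, 0, 0, -0.55, 0, 0, 0], "grip": -0.1}}

```text
t: 12.7
eef_pos: [0.5022, 0.3164, 0.1434]
orientation: [0.001, 0.003, 1.0, 0.0]
force: [0.3, -0.2, 0.2]
finger_gap: 0.04
finger_force: 0.0
```

{"fn": "play_rows", "kwargs": {"moves": [0.02, -0.2, 0, 0, 0, 0, 0.04, -0.45, 0, 0, 0, 0, 0.06, -0.7, 0, 0, 0, 0, 0.08, -0.9, 0, 0, 0, 0, 0.08, -1, 0, 0, 0, 0], "grip": 0.7}}

```text
t: 13.2
eef_pos: [0.4842, 0.1138, 0.1417]
orientation: [-0.0, 0.004, 1.0, -0.0]
force: [-0.0, -0.0, -0.1]
finger_gap: 0.0744
finger_force: 0.0
```

{"fn": "play_rows", "kwargs": {"moves": [0.02, -0.2, 0, 0, 0, 0, 0.04, -0.45, 0, 0, 0, 0, 0.066, -0.7, 0, 0, 0, 0, 0.066, -0.9, 0, 0, 0, 0, 0.066, -1, 0, 0, 0, 0, 0.066, -1, 0, 0, 0, 0]}}

```text
t: 13.8
eef_pos: [0.4704, -0.0858, 0.1415]
orientation: [0.0, 0.005, 1.0, -0.0]
force: [-0.1, -0.3, 0.3]
finger_gap: 0.0749
finger_force: 0.0
```

Run:
```python
from h import *
s=bot.state(); p=s["eef_pos"]; print(p,s["orientation"],s["finger_gap"])
```

```text
[ 0.47042188 -0.08581514  0.14154801] [ 2.46919065e-04  4.92868288e-03  9.99987795e-01 -2.40738068e-04] 0.07486625767690638
```

{"fn": "play_rows", "kwargs": {"moves": [0, -0.06, 0.1, 0, 0, 0, 0, -0.06, 0.25, 0, 0, 0, 0, -0.06, 0.38, 0, 0, 0, 0, -0.06, 0.45, 0, 0, 0, 0, -0.06, 0.472, 0, 0, 0, 0, -0.06, 0.472, 0, 0, 0]}}

```text
t: 14.4
eef_pos: [0.4702, -0.0947, 0.047]
orientation: [-0.0, 0.003, 1.0, 0.0]
force: [-0.3, -0.0, -0.2]
finger_gap: 0.075
finger_force: 0.0
```

{"fn": "play_rows", "kwargs": {"moves": [0, 0, 0, 0, 0, 0, 0, 0, 0, 0, 0, 0, 0, 0, 0, 0, 0, 0, 0, 0, 0, 0, 0, 0, 0, 0, 0, 0, 0, 0, 0, 0, 0, 0, 0, 0], "grip": -1, "grip_force": 35}}

```text
t: 15.0
eef_pos: [0.4704, -0.0956, 0.0475]
orientation: [0.0, 0.003, 1.0, -0.0]
force: [-0.6, 0.8, 6.3]
finger_gap: 0.0453
finger_force: 35.0
```

{"fn": "play_rows", "kwargs": {"moves": [0, 0, -0.1, 0, 0, 0, 0, 0, -0.25, 0, 0, 0, 0, 0, -0.4, 0, 0, 0, -0.01, -0.15, -0.4, 0, 0, 0, -0.02, -0.35, -0.4, 0, 0, 0, -0.024, -0.55, -0.4, 0, 0, 0, -0.024, -0.75, -0.4, 0, 0, 0, -0.024, -0.95, -0.4, 0, 0, 0]}}

```text
t: 15.8
eef_pos: [0.4734, -0.287, 0.1267]
orientation: [-0.0, 0.003, 1.0, 0.0]
force: [0.5, 0.4, -1.8]
finger_gap: 0.0451
finger_force: 35.0
```

{"fn": "play_rows", "kwargs": {"moves": [0, -0.12, 0, 0, 0, 0, 0, -0.2, 0, 0, 0, 0, 0, -0.2, 0, 0, 0, 0]}}

```text
t: 16.1
eef_pos: [0.4733, -0.3268, 0.1266]
orientation: [-0.0, 0.004, 1.0, 0.0]
force: [-0.1, 0.5, -2.4]
finger_gap: 0.0451
finger_force: 35.0
```

Run:
```python
from h import *
p,d=bot.capture("top")
cv2.imwrite("pics/t4.png",cv2.convertScaleAbs(cv2.resize(p[190:330,165:480,::-1],None,fx=2.5,fy=2.5,interpolation=cv2.INTER_CUBIC),alpha=1.5))
p,d=bot.capture("side")
cv2.imwrite("pics/s4.png",cv2.convertScaleAbs(cv2.resize(p[140:330,200:340,::-1],None,fx=3,fy=3,interpolation=cv2.INTER_CUBIC),alpha=1.5))
s=bot.state(); print(s["t"],s["eef_pos"],s["orientation"],s["finger_gap"],s["force"],s["moment"])
```

```text
16.2 [ 0.47343848 -0.32450226  0.12679726] [-3.91552609e-04  3.03509431e-03  9.99995135e-01  6.04484975e-04] 0.045098126810629316 [-0.19875233  0.68966161 -2.02680301] [-0.03031658 -0.06044364  0.00224744]
```

View pics/t4.png

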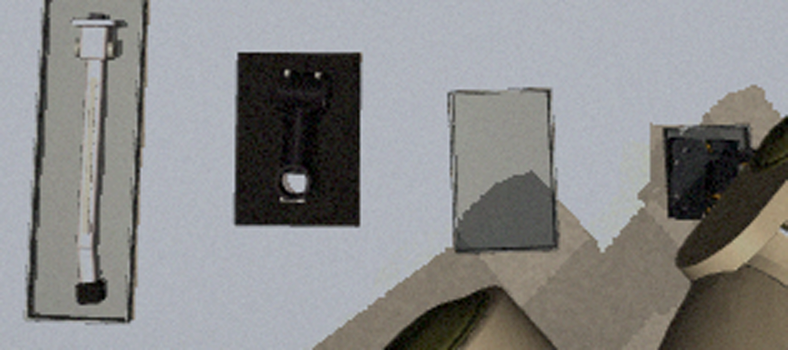

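View pics/s4.png

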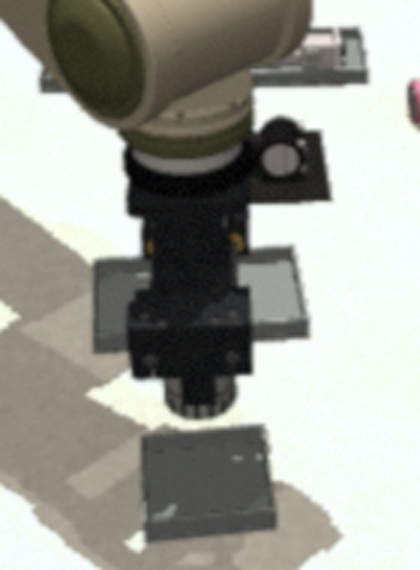

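The kickstand at (92,160) lies inside the long tray, the stem rests on the mat at (297,135), and the mid tray is empty. The BB tool hangs upright over the small tray.

{"fn": "play_rows", "kwargs": {"moves": [0, -0.005, 0.1, 0, 0, 0, 0, -0.005, 0.22, 0, 0, 0, 0, -0.005, 0.32, 0, 0, 0, 0, -0.005, 0.37, 0, 0, 0, 0, -0.005, 0.39, 0, 0, 0, 0, -0.005, 0.39, 0, 0, 0]}}

```text
t: 16.8
eef_pos: [0.4738, -0.326, 0.0493]
orientation: [-0.0, 0.003, 1.0, 0.0]
force: [1.0, -0.0, -0.9]
finger_gap: 0.045
finger_force: 35.0
```

{"fn": "play_rows", "kwargs": {"moves": [0, 0, 0.004, 0, 0, 0, 0, 0, 0.008, 0, 0, 0, 0, 0, 0.008, 0, 0, 0]}}

```text
t: 17.1
eef_pos: [0.4737, -0.3267, 0.048]
orientation: [0.0, 0.003, 1.0, -0.0]
force: [0.1, 0.2, -2.6]
finger_gap: 0.0451
finger_force: 35.0
```

{"fn": "play_rows", "kwargs": {"moves": [0, 0, 0.004, 0, 0, 0, 0, 0, 0.004, 0, 0, 0]}}

```text
t: 17.3
eef_pos: [0.4737, -0.3267, 0.0476]
orientation: [0.0, 0.003, 1.0, -0.0]
force: [-1.6, 1.7, 4.7]
finger_gap: 0.0453
finger_force: 35.0
```

Contact. I'll release, lift, and go back to the stem at (0.496, 0.102).

{"fn": "play_rows", "kwargs": {"moves": [0, 0, 0, 0, 0, 0, 0, 0, 0, 0, 0, 0, 0, 0, 0, 0, 0, 0, 0, 0, 0, 0, 0, 0, 0, 0, -0.1, 0, 0, 0, 0, 0, -0.25, 0, 0, 0, 0, 0, -0.42, 0, 0, 0, 0, 0, -0.5, 0, 0, 0], "grip": 0.7}}

```text
t: 18.1
eef_pos: [0.4741, -0.327, 0.1495]
orientation: [0.001, 0.003, 1.0, -0.001]
force: [0.1, -0.6, -0.2]
finger_gap: 0.0748
finger_force: 0.0
```

{"fn": "play_rows", "kwargs": {"moves": [0, 0.2, 0, 0, 0, 0.032, 0, 0.45, 0, 0, 0, 0.032, 0, 0.7, 0, 0, 0, 0.032, 0, 0.9, 0, 0, 0, 0.032, 0, 1, 0, 0, 0, 0.032]}}

```text
t: 18.6
eef_pos: [0.4743, -0.1236, 0.1469]
orientation: [-0.0, 0.027, 1.0, 0.0]
force: [0.3, -0.4, 0.1]
finger_gap: 0.075
finger_force: 0.0
```

{"fn": "play_rows", "kwargs": {"moves": [0, 0.2, 0, 0, 0, 0, 0, 0.45, 0, 0, 0, 0, 0, 0.7, 0, 0, 0, 0, 0, 0.9, 0, 0, 0, 0, 0, 1, 0, 0, 0, 0, 0, 1, 0, 0, 0, 0]}}

```text
t: 19.2
eef_pos: [0.4859, 0.0753, 0.1467]
orientation: [-0.0, 0.026, 1.0, 0.0]
force: [-0.1, -0.2, -0.4]
finger_gap: 0.0754
finger_force: 0.0
```

Run:
```python
from h import *
from scipy.spatial.transform import Rotation as Ro
s=bot.state(); p=s["eef_pos"]; w,x,y,z=s["orientation"]; R=Ro.from_quat([x,y,z,w])
print(p,R.inv().apply(np.array([.4955,.102,.0345])-p)/.2,s["finger_gap"],R.as_matrix().round(3))
```

```text
[0.48588415 0.07529157 0.14671521] [-0.04097798  0.13576112  0.56110709] 0.07536235320760923 [[-0.999  0.053 -0.   ]
 [ 0.053  0.999  0.   ]
 [ 0.     0.    -1.   ]]
```

{"fn": "play_rows", "kwargs": {"moves": [-0.041, 0.135, 0.1, 0, 0, 0, -0.041, 0.135, 0.25, 0, 0, 0, -0.041, 0.135, 0.4, 0, 0, 0, -0.041, 0.135, 0.52, 0, 0, 0, -0.041, 0.135, 0.561, 0, 0, 0, -0.041, 0.135, 0.561, 0, 0, 0], "grip": 0.1}}

```text
t: 19.8
eef_pos: [0.4957, 0.0989, 0.034]
orientation: [-0.001, 0.029, 1.0, -0.0]
force: [0.7, 0.7, -0.2]
finger_gap: 0.0485
finger_force: 0.0
```

{"fn": "play_rows", "kwargs": {"moves": [0, 0, 0, 0, 0, 0, 0, 0, 0, 0, 0, 0, 0, 0, 0, 0, 0, 0, 0, 0, 0, 0, 0, 0, 0, 0, 0, 0, 0, 0], "grip": -1, "grip_force": 30}}

```text
t: 20.3
eef_pos: [0.4964, 0.0996, 0.0356]
orientation: [0.001, 0.028, 1.0, -0.0]
force: [-0.0, -1.0, 7.8]
finger_gap: 0.0292
finger_force: 30.0
```

{"fn": "play_rows", "kwargs": {"moves": [0, 0, -0.1, 0, 0, 0, 0, 0, -0.25, 0, 0, 0, 0, 0, -0.4, 0, 0, 0, 0.02, -0.15, -0.4, 0, 0, -0.02, 0.04, -0.35, -0.4, 0, 0, -0.04, 0.06, -0.55, -0.4, 0, 0, -0.074, 0.08, -0.75, -0.4, 0, 0, -0.074, 0.095, -0.95, -0.4, 0, 0, -0.074]}}

```text
t: 21.1
eef_pos: [0.4655, -0.0904, 0.1148]
orientation: [-0.0, -0.03, 1.0, -0.0]
force: [1.3, -0.7, -1.7]
finger_gap: 0.0292
finger_force: 30.0
```

Run:
```python
from h import *
from scipy.spatial.transform import Rotation as Ro
s=bot.state(); p=s["eef_pos"]; w,x,y,z=s["orientation"]; R=Ro.from_quat([x,y,z,w])
print(p,R.inv().apply(np.array([.4661,-.1139,.0365])-p)/.2,s["finger_gap"],R.as_matrix().round(3))
```

```text
[ 0.46545483 -0.09035958  0.11476002] [ 0.00383203 -0.11766416  0.39130605] 0.029207147508146153 [[-0.998 -0.06  -0.   ]
 [-0.06   0.998 -0.   ]
 [ 0.    -0.    -1.   ]]
```

{"fn": "play_rows", "kwargs": {"moves": [0.004, -0.06, 0, 0, 0, 0, 0.004, -0.118, 0.05, 0, 0, 0, 0.004, -0.118, 0.18, 0, 0, 0, 0.004, -0.118, 0.3, 0, 0, 0, 0.004, -0.118, 0.36, 0, 0, 0, 0.004, -0.118, 0.39, 0, 0, 0, 0.004, -0.118, 0.393, 0, 0, 0, 0.004, -0.118, 0.393, 0, 0, 0]}}

```text
t: 21.9
eef_pos: [0.4669, -0.1121, 0.0359]
orientation: [0.0, -0.03, 1.0, -0.0]
force: [0.3, -0.1, -2.5]
finger_gap: 0.0292
finger_force: 30.0
```

{"fn": "play_rows", "kwargs": {"moves": [0, 0, 0.004, 0, 0, 0, 0, 0, 0.004, 0, 0, 0]}}

```text
t: 22.1
eef_pos: [0.4669, -0.1125, 0.0353]
orientation: [0.0, -0.03, 1.0, -0.0]
force: [0.9, -0.9, -1.8]
finger_gap: 0.0296
finger_force: 30.0
```

{"fn": "play_rows", "kwargs": {"moves": [0, 0, 0.004, 0, 0, 0, 0, 0, 0.006, 0, 0, 0]}}

```text
t: 22.3
eef_pos: [0.467, -0.1125, 0.0351]
orientation: [0.001, -0.03, 1.0, -0.0]
force: [-4.4, 3.3, 18.6]
finger_gap: 0.0289
finger_force: 30.0
```

{"fn": "play_rows", "kwargs": {"moves": [0, 0, 0, 0, 0, 0, 0, 0, 0, 0, 0, 0, 0, 0, 0, 0, 0, 0, 0, 0, 0, 0, 0, 0, 0, 0, -0.1, 0, 0, 0, 0, 0, -0.3, 0, 0, 0, 0, 0, -0.5, 0, 0, 0, 0, 0, -0.7, 0, 0, 0], "grip": 0}}

```text
t: 23.1
eef_pos: [0.4664, -0.1125, 0.1754]
orientation: [-0.0, -0.03, 1.0, 0.0]
force: [0.8, -1.0, 0.2]
finger_gap: 0.0438
finger_force: 0.0
```

{"fn": "play_rows", "kwargs": {"moves": [0.2, 0, -0.1, 0, 0, 0, 0.4, 0, -0.3, 0, 0, 0, 0.6, 0, -0.5, 0, 0, 0, 0.7, 0, -0.6, 0, 0, 0, 0.7, 0, -0.6, 0, 0, 0]}}

```text
t: 23.6
eef_pos: [0.3256, -0.1212, 0.2971]
orientation: [0.002, -0.029, 1.0, -0.002]
force: [0.5, 0.1, -0.0]
finger_gap: 0.0444
finger_force: 0.0
```

Run:
```python
from h import *
p,d=bot.capture("top"); q,e=bot.capture("side")
a=cv2.resize(p[110:330,165:485,::-1],None,fx=2,fy=2,interpolation=cv2.INTER_CUBIC); b=cv2.resize(q[130:330,160:440,::-1],None,fx=2.2,fy=2.2,interpolation=cv2.INTER_CUBIC)
cv2.imwrite("pics/t5.png",cv2.convertScaleAbs(a,alpha=1.5)); cv2.imwrite("pics/s5.png",cv2.convertScaleAbs(b,alpha=1.5))
s=bot.state(); print(s["t"],s["eef_pos"],s["finger_gap"],s["force"])
```

```text
23.7 [ 0.32690147 -0.12102439  0.29408865] 0.044043238737830566 [ 0.36143667  0.24365441 -0.2060775 ]
```

View pics/t5.png

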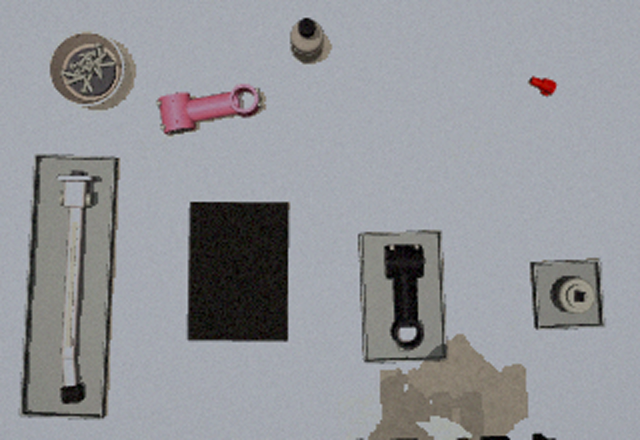

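View pics/s5.png

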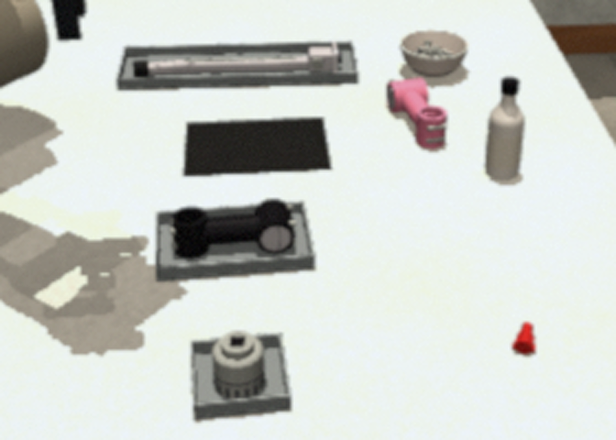

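Both final views show each piece flat in its own tray: kickstand (72,285), stem (405,295) and BB tool (572,296) in the top view. The mat is empty. The bowl, the pink stem, the bottle and the red adapter look unmoved. Handing in.

```bash
python3 -c "
from bench import bot
print(bot.finish_job())"
```

```text
the job is handed in; nothing more can be done
None
```

The job is handed in at about 24 s on the clock: the kickstand is in the long tray, the stem in the middle tray and the bottom bracket tool in the small tray, each flat and the same side up, with everything else left where it stood.

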